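# Lay out the shine mat

### The arm

A 6-joint arm with a two-finger parallel gripper is mounted at the origin on the work surface. World frame = base frame: x ahead of the robot, y to its left, z up, the work surface at z = 0. Lengths are in m, angles in rad, forces in N, time in s.
With the tool pointing down it reaches from about 0.3 to 0.775 m from the base axis. Payload 14.6 kg.
Tool frame: the origin (TCP) lies at the very end of the fingers, on their centre line; the grasp point (between the pads) lies 19 mm behind it; z points along the fingers, y is the line along which they close (so a half turn about z gives the same grasp; the last joint's range is limited). The gripper opens to 85 mm and grips with 20 to 120 N. Pads are 22 mm wide; open, the fingers measure 114 mm over their backs; the gripper's body (76 mm by 85 mm) begins 54 mm behind the grasp point. The pads swing forward as they close: fully open they stand 13 mm farther back than shut.
Start: joints at [1.244, 0.3, 1.521, -0, 1.321, -0.067], TCP at [0.141, 0.532, 0.231] pointing down, gripper open.
Joint ranges: [-3.03, 3.03], [-0.79, 2.21], [0.23, 2.52], [-1.04, 4.18], [0, 3.07], [-2.55, 2.55]. Speed limits (rad/s): [2.22, 2.22, 2.57, 3.14, 3.14, 3.14].

### API

Orientations are given as a 3x3 rotation matrix whose columns are the frame's x, y, z axes.
In Python, from station import sensors, get_image, workorder gives the robot as it stands. The module is installed in compiled form; this text tells all that it offers.
- The arm moves only by the tool drive_tool, never from a script. Its argument "moves" is one flat list of numbers, 7 for each row, row after row: the shift along the tool's x, y, z as a fraction of full scale, then the turn, a rotation vector about the tool's x, y, z as a fraction of full scale, then the opening, from -1 (shut) to 1 (fully open). A call has exactly 5 rows; each row shifts and turns the commanded pose from where the row before left it, along the tool's axes as they then stand; what a row does not reach is not made up. Full scale, the value 1, is 300 mm for a shift and 0.15 rad for a turn. A row lasts 1/10 s, in which the tool goes at most 50 mm and 8.59 degrees, less where a joint would pass 70% of its speed; a pose out of reach is approached as far as the arm can. A call with a number of a shift or a turn outside -1 to 1 is refused whole. A call with a gripper value outside its range is refused whole. The fingers move at their own pace and stop on an object; "grip_force" is the grip in N (left out, the last holds). Time passes only in rows, so rows that do not move let the fingers close, or fill a call up. It gives the time, the measured TCP pose, the force, the opening and the grip force at its end, in the units of the state.
- sensors.sense(): the state, without advancing time (a new reading comes with each control period).
- get_image(name): name is "side" or "top"; returns a dict with "pixels" (384x512x3 uint8, blue, green, red), "depth" (384x512 float32, m along the optical axis (not along the pixel's ray), 0 where there is no reading), "intrinsics" (3x3 intrinsics, pixels), "position" and "rotation" of the camera in the world. Camera axes: x right, y down, z forward; pixel columns grow to the right and rows downward; lengths in m; the calibration is good to about 2 mm. A picture is of the moment at which its call begins.
- workorder.close_job(): hands the job in; it is judged then, once.
The state is a dict: "clock": time; "joint_pos": joint angles; "qd": joint speeds; "tau": joint torques, N m; "ee_pos": TCP position; "tcp_rot": TCP orientation; "ft_force": force on the tool from outside, world axes, zero at the start; "moment": the same for the moment, N m; "gripper_width": finger opening in m; "gripper_force": force on a finger pad.
Only numpy, scipy, OpenCV 4.12 (cv2) and the standard library are available. Lean on these libraries where they do the work, as an engineer would, in place of code of your own. Each camera call takes 0.05 s, during which the arm holds its last target. There are 200 camera calls.

### The job

Set out the ribbed rubber mat for the next shine: the big round polish tin in the middle of the mat with the small tin (the cleaner, used first) centred on top of it. Seen from the robot's side, lay the wooden shine brush, bristles down, to the left of the tins, and the longest of the three shoehorns, hollow side down as it lies now, to their right, each midway between the big tin and that side edge of the mat, level with the tins and lying straight front to back along the ribs. Leave the other two shoehorns, the comb, the bell and the tip dish where they are.

Things in the scene. Friction and masses are not known exactly. Their poses are not given: they have to be found in the camera images.
- mat: black ribbed rubber bench mat, fixed to the counter, 180 mm front to back (its x) by 300 mm side to side (its y), 4 mm thick; the ribs run along its x. Origin: its middle, on the counter (underside, so its top is at +4 mm); x points away from the robot, y to the left as seen from the robot, z up; turned at most 15 degrees
- big_tin: big round brown polish tin with a flat lid, 66 mm across, 24 mm high, standing on the counter. Origin: centre of its underside; z up
- small_tin: small round brown polish tin of the same make, 48 mm across, 18 mm high, standing on the counter. Origin: centre of its underside; z up
- brush: wooden shine brush lying bristles down, 166 mm long, 52 mm wide, 50 mm high: stiff dark hair below (27 mm high, 46 mm wide), oval wooden block above (23 mm high, straight 52 mm wide sides over the middle 140 mm). Origin: mid-length and mid-width, on the underside of the bristles; x along its length, z up
- long_horn: horn shoehorn 200 mm long, the longest of the three, lying hollow side down: plain handle end towards its -x, broad blade end towards its +x; 29 mm wide at mid-length, 43 mm at the widest (blade), handle 25 mm wide; 11 mm high at mid-length. Origin: mid-length and mid-width, on its underside; x along its length, z up
- middle_horn: horn shoehorn 150 mm long, the middle one of the three, lying hollow side down: plain handle end towards its -x, broad blade end towards its +x; 27 mm wide at mid-length, 40 mm at the widest (blade), handle 23 mm wide; 11 mm high at mid-length. Origin: mid-length and mid-width, on its underside; x along its length, z up. To be left alone
- short_horn: horn shoehorn 110 mm long, the shortest of the three, lying hollow side down: plain handle end towards its -x, broad blade end towards its +x; 25 mm wide at mid-length, 37 mm at the widest (blade), handle 21 mm wide; 11 mm high at mid-length. Origin: mid-length and mid-width, on its underside; x along its length, z up. To be left alone
- comb: tortoiseshell comb lying flat, 175 mm long, 35 mm wide, 5 mm thick. Origin: its middle, on its underside; x along its length. To be left alone
- bell: chrome call bell, a dome on a black foot, 80 mm across, 50 mm high. Origin: centre of its underside. To be left alone
- tip_dish: white ceramic tip dish with coins, 84 mm across, 18 mm high. Origin: centre of its underside. To be left alone
There are look-alikes about, which are no part of the job. Leave any turquoise look-alike of the small_tin alone. Leave any green or red look-alike of the big_tin alone.

How it is judged:
By the outcome, as a careful person would: the job done as asked, in the order asked, and still so for the second after the job is handed in, with the robot touching nothing.
It also fails if it takes over 101 s, if anything falls off the work surface, if the arm or the gripper's body presses on something with over 40 N, if the wrist force passes 120 N, or if a joint passes its speed limit or range.

## Working session

There is one attempt and no reset: what is moved stays moved. The work goes in short steps, Python scripts to look and compute and a tool call to move; the robot and the scene stay as the last step left them, time stands still between calls to the robot, and variables do not carry over. Pictures are saved under pics/ and viewed, at most 14 in all, crops included, and the job is handed in when it is done.

Besides the shell and the picture viewer there is one more tool, called after "Request:" as name(argument=value, ...) on one line, values as JSON. drive_tool: Moves the arm, as the interface text tells. Its arguments: {"type":"object","properties":{"moves":{"type":"array","items":{"type":"number"}},"grip_force":{"type":"number"}},"required":["moves"]}

```bash
mkdir -p pics; cat > h.py <<'E'
import numpy as np, cv2
from station import sensors, get_image
def grab(n):
    d=get_image(n); K=d["intrinsics"]; z=d["depth"]; v,u=np.indices(z.shape)
    c=np.stack([(u-K[0,2])/K[0,0]*z,(v-K[1,2])/K[1,1]*z,z],-1)
    return d["pixels"], c@np.array(d["rotation"]).T+np.array(d["position"]), z
E
python3 - <<'E'
from h import *
for n in("top","side"):
    p,w,z=grab(n); np.savez(f"{n}.npz",p=p,w=w,z=z); cv2.imwrite(f"pics/{n}0.png",cv2.resize(p,(800,600)))
    print(n,w[192,256],w[100,100],w[100,400],w[300,100],w[300,400])
s=sensors.sense(); print(s["clock"],s["ee_pos"],s["tcp_rot"],s["gripper_width"])
E
```

```text
top [0.62479314 0.049492   0.00114335] [ 9.10396656e-01  5.44400675e-01 -5.86364837e-04] [ 0.9028643  -0.37861053  0.05071068] [0.2992735  0.49972783 0.0018288 ] [ 0.31304318 -0.37535483 -0.00349217]
side [ 0.63388265  0.05577486 -0.00070029] [ 0.34738605  1.326609   -0.22703395] [ 2.06296873  0.84508279 -0.38854839] [ 0.06983498 -0.15120306 -0.00100462] [ 0.77777659 -0.49757229 -0.0013855 ]
0.1 [0.1412114  0.531325   0.23074203] [[-9.66438688e-01  2.56897112e-01 -3.67713371e-04]
 [ 2.56897362e-01  9.66438103e-01 -1.06714255e-03]
 [ 8.12263736e-05 -1.12579244e-03 -9.99999363e-01]] 0.0852312802898806
```

View pics/top0.png

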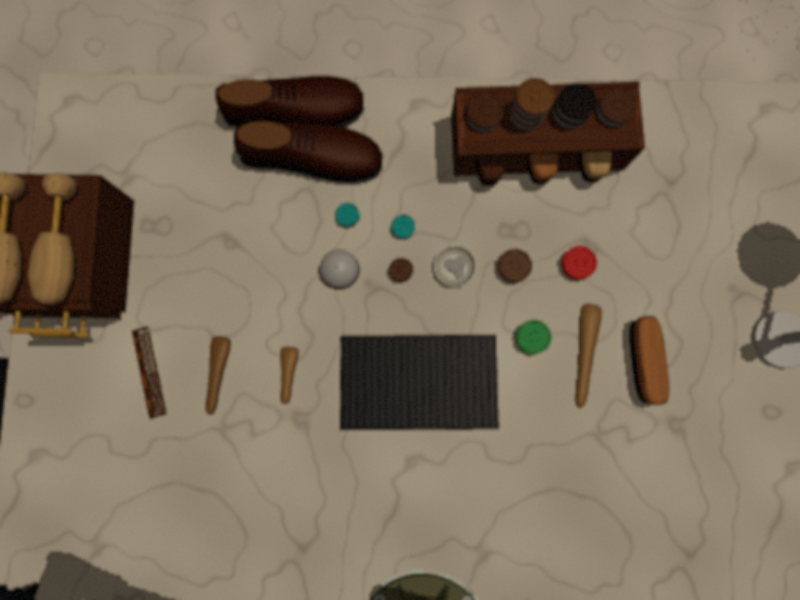

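View pics/side0.png

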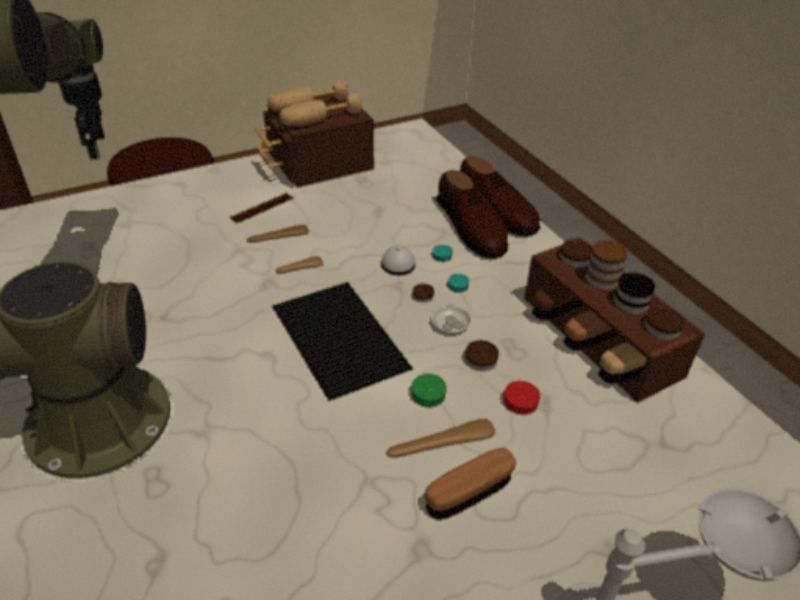

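Top view, 800×600 px:
- **Big tin:** candidates are brown (514,265), green (533,337) and red (580,262), plus the tins on the rack (485–615,105). I choose the brown one at (514,265).
- **Small tin:** candidates are brown (400,270) and turquoise (347,215) and (402,226). I choose the brown one.
- **Horns:** (589,355), (218,374) and (289,374). The one at (589,355) looks longest.
- **Brush:** (650,360).
- **Mat:** (419,382).

Next I'll measure these and check them in a close crop.

```bash
cat >> h.py <<'E'
def plane(d,u,v,z):
    K=d["intrinsics"];R=np.array(d["rotation"]);t=np.array(d["position"])
    r=np.stack([(u-K[0,2])/K[0,0],(v-K[1,2])/K[1,1],np.ones_like(u)],-1)@R.T
    return (t+r*((z-t[2])/r[...,2])[...,None])[...,:2]
def seg(d,u0,v0,u1,v1,f):
    """mask of non-counter pixels in ROI given in full-res px; largest component"""
    p=d["pixels"][v0:v1,u0:u1].astype(int)
    m=f(p).astype(np.uint8); n,l,s,c=cv2.connectedComponentsWithStats(m)
    k=1+np.argmax(s[1:,4]); v,u=np.nonzero(l==k); return u+u0+0.,v+v0+0.
def rect(P):
    s=1e4; (c,wh,a)=cv2.minAreaRect((P*s).astype(np.float32)); m=P.mean(0)
    w,V=np.linalg.eigh(np.cov((P-m).T)); ax=V[:,1]; q=(P-m)@V
    ang=np.degrees(np.arctan2(ax[1],ax[0])); ang=(ang+90)%180-90
    mid=m+V@((q.max(0)+q.min(0))/2)
    return dict(mean=m.round(4),mid=mid.round(4),rectc=np.round(np.array(c)/s,4),wh=np.round(np.array(wh)/s,4),recta=round(a,2),ang=round(ang,2))
sat=lambda t:(lambda p:(p.max(-1)-p.min(-1))/(p.max(-1)+1)>t)
dark=lambda t:(lambda p:p.max(-1)<t)
E
python3 - <<'E'
from h import *
d=get_image("top"); k=.64
print(np.array(d["position"]),np.array(d["rotation"]).round(3).tolist(),d["intrinsics"][0,0])
def roi(*a): return [int(x*k) for x in a]
p=d["pixels"]; print("counter",p[256,180],p[256,200],"big",p[170,329],"small",p[173,256],"horn",p[220,378],"brush",p[230,416],"mat",p[245,268])
for n,r,f,z in [("mat",(320,320,515,445),dark(75),.004),("big",(490,240,538,290),dark(110),.024),("small",(382,252,418,288),dark(110),.018),
  ("long",(565,295,612,415),sat(.42),.007),("mid",(195,325,240,420),sat(.42),.007),("short",(270,335,308,412),sat(.42),.007),("brush",(628,305,680,415),sat(.5),.045)]:
    u,v=seg(d,*roi(*r),f); print(n,len(u),(u.min(),u.max(),v.min(),v.max()),rect(plane(d,u,v,z)))
c=p[150:280,190:440]; cv2.imwrite("pics/crop.png",cv2.resize(c,(800,416),interpolation=cv2.INTER_CUBIC))
E
```

```text
[0.43471445 0.04300078 1.24853945] [[0.016, -0.989, 0.15], [-1.0, -0.015, 0.009], [-0.006, -0.15, -0.989]] 416.8279980178509
counter [49 72 94] [114 135 148] big [34 49 76] small [22 37 62] horn [ 47  85 116] brush [ 36  76 126] mat [34 39 40]
mat 5944 (np.float64(218.0), np.float64(318.0), np.float64(215.0), np.float64(274.0)) {'mean': array([0.468 , 0.0136]), 'mid': array([0.4686, 0.013 ]), 'rectc': array([0.4685, 0.013 ]), 'wh': array([0.1737, 0.2958]), 'recta': 0.92, 'ang': np.float64(-88.92)}
big 431 (np.float64(316.0), np.float64(340.0), np.float64(159.0), np.float64(181.0)) {'mean': array([ 0.6903, -0.1647]), 'mid': array([ 0.6905, -0.1647]), 'rectc': array([ 0.6912, -0.1651]), 'wh': array([0.0633, 0.0735]), 'recta': 44.68, 'ang': np.float64(-55.41)}
small 219 (np.float64(247.0), np.float64(264.0), np.float64(165.0), np.float64(180.0)) {'mean': array([0.6808, 0.0512]), 'mid': array([0.6807, 0.0511]), 'rectc': array([0.6808, 0.0511]), 'wh': array([0.0451, 0.0516]), 'recta': 46.28, 'ang': np.float64(-51.33)}
long 611 (np.float64(369.0), np.float64(384.0), np.float64(195.0), np.f
[... 274 characters left out ...]
.0)) {'mean': array([0.4854, 0.3971]), 'mid': array([0.4758, 0.3984]), 'rectc': array([0.4754, 0.3943]), 'wh': array([0.0336, 0.1424]), 'recta': 88.6, 'ang': np.float64(-5.75)}
short 264 (np.float64(180.0), np.float64(190.0), np.float64(222.0), np.float64(257.0)) {'mean': array([0.4858, 0.2615]), 'mid': array([0.4786, 0.2616]), 'rectc': array([0.4789, 0.2579]), 'wh': array([0.1033, 0.0298]), 'recta': 2.24, 'ang': np.float64(-2.93)}
brush 1042 (np.float64(404.0), np.float64(427.0), np.float64(203.0), np.float64(258.0)) {'mean': array([ 0.5131, -0.411 ]), 'mid': array([ 0.5137, -0.4098]), 'rectc': array([ 0.5137, -0.4098]), 'wh': array([0.1584, 0.06  ]), 'recta': 4.53, 'ang': np.float64(4.61)}
```

View pics/crop.png

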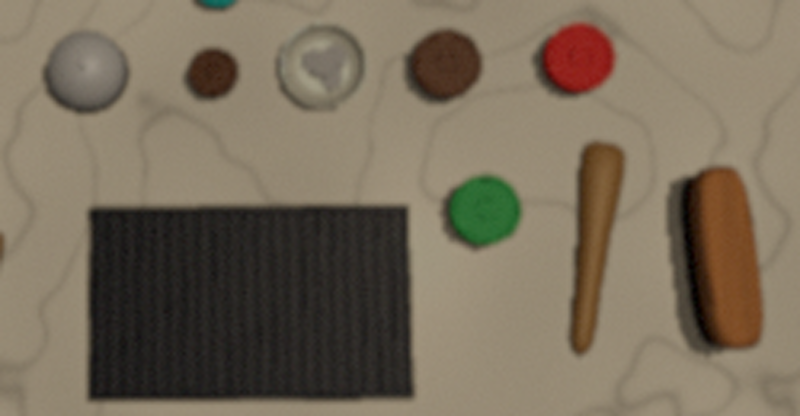

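The crop confirms the choices: brown big tin at crop px (446,65), brown small tin (213,74), long horn (598,248), brush (728,258). The green and red look-alikes are clearly separate. The tin masks picked up some shadow, so I'll refine the poses and check where the fingertips sit relative to the TCP.

```bash
cat >> h.py <<'E'
def axisfit(d,u,v,z):
    rows=np.unique(v)[2:-2]; c=np.array([[(u[v==r].min()+u[v==r].max())/2,r] for r in rows])
    P=plane(d,c[:,0],c[:,1],z); k=np.polyfit(P[:,0],P[:,1],1); a=np.degrees(np.arctan(k[0]))
    E=plane(d,np.zeros(2)+256,np.array([v.min()-.5,v.max()+.5]),z)[:,0]; x=E.mean()
    return dict(ang=round(a,2),mid=(round(x,4),round(np.polyval(k,x),4)),len=round(abs(E[0]-E[1])/np.cos(np.radians(a)),4))
def rem(x,y,z,yaw):
    """remaining move: tool-frame shift in units of 300 mm, turn in .15 rad; yaw=deg of tool y axis direction"""
    s=sensors.sense(); R=np.array(s["tcp_rot"]); p=np.array(s["ee_pos"])
    a=np.radians(yaw); y_=np.array([np.cos(a),np.sin(a),0]); z_=np.array([0,0,-1.]); T=np.stack([np.cross(y_,z_),y_,z_],1)
    if (R.T@T)[1,1]<0: T[:,:2]*=-1
    rv=cv2.Rodrigues(R.T@T)[0].ravel()
    print("t",round(s["clock"],2),"pos",p.round(4),"yaw",np.degrees(np.arctan2(R[1,1],R[0,1])).round(2),"shift",(R.T@(np.array([x,y,z])-p)/.3).round(3),"turn",(rv/.15).round(2),"w",round(s["gripper_width"],4),"F",np.round(s["ft_force"],1),s["gripper_force"], "q5",round(s["joint_pos"][5],2))
E
python3 - <<'E'
from h import *
d=get_image("top"); k=.64
def roi(*a): return [int(x*k) for x in a]
for n,r,f,z in [("big",(490,240,538,290),sat(.45),.024),("small",(382,252,418,288),sat(.45),.018),("mat",(320,320,515,445),dark(75),.004),("long",(565,295,612,415),sat(.42),.008),("brush",(628,305,680,415),sat(.5),.045)]:
    u,v=seg(d,*roi(*r),f); P=plane(d,u,v,z)
    if n in("big","small"): print(n,len(u),P.mean(0).round(4),(P.max(0)-P.min(0)).round(4),((P.max(0)+P.min(0))/2).round(4))
    else: print(n,axisfit(d,u,v,z))
p,w,z=grab("side"); W=w[60:104,35:70]; zz=z[60:104,35:70]; m=(zz>.1)&(abs(W[...,0]-.14)<.12)&(abs(W[...,1]-.53)<.1)
q=W[m]; print("tips",q[np.argsort(q[:,2])[:6]].round(3).tolist())
rem(.690,-.165,.12,90)
E
```

```text
big 322 [ 0.6922 -0.1673] [0.0582 0.0599] [ 0.6927 -0.1681]
small 154 [0.6818 0.0507] [0.04   0.0421] [0.6816 0.0503]
mat {'ang': np.float64(1.37), 'mid': (np.float64(0.4679), np.float64(0.0132)), 'len': np.float64(0.1765)}
long {'ang': np.float64(-8.24), 'mid': (np.float64(0.5196), np.float64(-0.3038)), 'len': np.float64(0.195)}
brush {'ang': np.float64(4.36), 'mid': (np.float64(0.5068), np.float64(-0.4114)), 'len': np.float64(0.1614)}
tips [[0.12, 0.495, 0.24], [0.158, 0.572, 0.241], [0.128, 0.486, 0.242], [0.134, 0.483, 0.242], [0.154, 0.571, 0.242], [0.163, 0.582, 0.243]]
t 0.25 pos [0.1413 0.5314 0.231 ] yaw 75.11 shift [-2.364 -1.773  0.371] turn [-0.   -0.   -1.73] w 0.0856 F [-0.2  0.1  0.4] 0.0 q5 -0.07
```

Request:
drive_tool(moves=[-0.15,0,0,0,0,0.55,1,-0.15,0,0,0,0,0.55,1,-0.15,0,0,0,0,0.55,1,-0.15,0,0,0,0,0.55,1,-0.15,0,0,0,0,0.55,1], grip_force=40)

```text
clock: 0.75
ee_pos: [0.3464, 0.4384, 0.2311]
tcp_rot: [[-0.78, 0.625, -0.0], [0.625, 0.78, -0.0], [-0.0, -0.0, -1.0]]
ft_force: [-0.1, 0.1, 0.3]
gripper_width: 0.0856
gripper_force: 0.0
```

Request:
drive_tool(moves=[-0.15,0,0,0,0,0.55,1,-0.15,0,0,0,0,0.55,1,-0.15,0,0,0,0,0.55,1,-0.15,0,0,0,0,0.55,1,-0.15,0,0,0,0,0.55,1])

```text
clock: 1.25
ee_pos: [0.4955, 0.2719, 0.2311]
tcp_rot: [[-0.464, 0.886, -0.0], [0.886, 0.464, -0.0], [0.0, -0.0, -1.0]]
ft_force: [0.9, 0.7, 0.8]
gripper_width: 0.085
gripper_force: 0.0
```

Request:
drive_tool(moves=[-0.15,0,0,0,0,0.55,1,-0.15,0,0,0,0,0.55,1,-0.15,0,0,0,0,0.55,1,-0.15,0,0,0,0,0.55,1,-0.15,0,0,0,0,0.55,1])

```text
clock: 1.75
ee_pos: [0.5653, 0.0595, 0.2311]
tcp_rot: [[-0.07, 0.998, -0.0], [0.998, 0.07, -0.0], [-0.0, -0.0, -1.0]]
ft_force: [1.8, 0.2, -0.0]
gripper_width: 0.0858
gripper_force: 0.0
```

```bash
python3 - <<'E'
from h import *
rem(.6925,-.1678,.12,-90); rem(.6925,-.1678,.12,-45)
d=dict(np.load("top.npz")); dd=get_image("top"); p=cv2.cvtColor(d["p"],cv2.COLOR_BGR2GRAY).astype(float)
def edge(pts,horiz):   # subpixel strongest dark/bright step (half level) on each line
    o=[]
    for a,lo,hi in pts:
        s=p[lo:hi,a] if horiz else p[a,lo:hi]
        g=np.abs(np.diff(cv2.GaussianBlur(s.reshape(1,-1),(3,1),0).ravel())); i=np.argmax(g); g2=g[max(i-2,0):i+3]
        e=lo+.5+(np.arange(max(i-2,0),max(i-2,0)+len(g2))*g2).sum()/g2.sum(); o.append((a,e) if horiz else (e,a))
    o=np.array(o); return plane(dd,o[:,0],o[:,1],.004)
def line(P,ax):
    k=np.polyfit(P[:,ax],P[:,1-ax],1); r=P[:,1-ax]-np.polyval(k,P[:,ax]); g=abs(r)<.004; return np.polyfit(P[g,ax],P[g,1-ax],1)
far=line(edge([(a,207,222) for a in range(224,312)],1),1); near=line(edge([(a,267,282) for a in range(224,312)],1),1)
L=line(edge([(a,210,226) for a in range(220,270)],0),0); R=line(edge([(a,308,326) for a in range(220,270)],0),0)
print("x=f(y) far,near",far,near,"y=f(x) L,R",L,R); print("slopes deg",np.degrees(np.arctan([-far[0],-near[0],L[0],R[0]])))
X=.468;Y=.013
for _ in range(5): X=(np.polyval(far,Y)+np.polyval(near,Y))/2; Y=(np.polyval(L,X)+np.polyval(R,X))/2
print("mat",X,Y,"size",np.polyval(far,Y)-np.polyval(near,Y),np.polyval(L,X)-np.polyval(R,X))
E
```

```text
t 1.75 pos [0.5653 0.0595 0.2311] yaw 4.02 shift [-0.786  0.37   0.37 ] turn [ -0.  -0. -10.] w 0.0858 F [ 1.8  0.2 -0. ] 0.0 q5 -0.03
t 1.75 pos [0.5653 0.0595 0.2311] yaw 4.02 shift [-0.786  0.37   0.37 ] turn [-0.   0.   5.7] w 0.0858 F [ 1.8  0.2 -0. ] 0.0 q5 -0.03
x=f(y) far,near [-0.02506582  0.5584463 ] [-0.01925494  0.38039016] y=f(x) L,R [0.02095655 0.15201433] [ 0.02256744 -0.14671456]
slopes deg [1.43586521 1.10309035 1.20054586 1.29279962]
mat 0.46913326804870914 0.012859159345926768 size 0.17798142000453243 0.29797315951691866
```

Request:
drive_tool(moves=[-0.14,0.066,0,0,0,0,1,-0.14,0.066,0,0,0,0,1,-0.14,0.066,0,0,0,0,1,-0.14,0.066,0,0,0,0,1,-0.14,0.066,0,0,0,0,1])

```text
clock: 2.3
ee_pos: [0.6798, -0.1425, 0.2312]
tcp_rot: [[-0.074, 0.997, -0.0], [0.997, 0.074, 0.0], [0.0, -0.0, -1.0]]
ft_force: [-0.1, 1.4, 1.0]
gripper_width: 0.0856
gripper_force: 0.0
```

Request:
drive_tool(moves=[0,0,0,0,0,1,1,0,0,0,0,0,1,1,0,0,0,0,0,1,1,0,0,0,0,0,1,1,0,0,0,0,0,1,1])

```text
clock: 2.8
ee_pos: [0.6791, -0.1408, 0.231]
tcp_rot: [[0.631, 0.776, -0.001], [0.776, -0.631, 0.0], [-0.0, -0.001, -1.0]]
ft_force: [-0.2, 0.7, 0.7]
gripper_width: 0.0853
gripper_force: 0.0
```

```bash
python3 -c "
from h import *
rem(.6925,-.1678,.06,-85); rem(.6925,-.1678,.06,-40)"
```

```text
t 2.8 pos [ 0.6791 -0.1408  0.231 ] yaw -39.11 shift [-0.042  0.092  0.57 ] turn [-0.    0.    5.34] w 0.0853 F [-0.2  0.7  0.7] 0.0 q5 0.43
t 2.8 pos [ 0.6791 -0.1408  0.231 ] yaw -39.11 shift [-0.042  0.092  0.57 ] turn [-0.   0.   0.1] w 0.0853 F [-0.2  0.7  0.7] 0.0 q5 0.43
```

Request:
drive_tool(moves=[-0.021,0.046,0.08,0,0,0,1,-0.021,0.046,0.12,0,0,0,1,0,0,0.15,0,0,0,1,0,0,0.15,0,0,0,1,0,0,0.07,0,0,0,1])

```text
clock: 3.3
ee_pos: [0.6909, -0.1674, 0.0551]
tcp_rot: [[0.626, 0.78, -0.006], [0.78, -0.626, 0.002], [-0.002, -0.006, -1.0]]
ft_force: [-0.3, -0.5, 0.5]
gripper_width: 0.0854
gripper_force: 0.0
```

```bash
python3 -c "
from h import *
rem(.6925,-.1678,.002,-40)"
```

```text
t 3.3 pos [ 0.6909 -0.1674  0.0551] yaw -38.76 shift [0.003 0.006 0.177] turn [-0.04  0.02  0.14] w 0.0854 F [-0.3 -0.5  0.5] 0.0 q5 0.39
```

Request:
drive_tool(moves=[0,0,0.06,0,0,0,1,0,0,0.06,0,0,0,1,0,0,0.04,0,0,0,1,0,0,0.02,0,0,0,1,0,0,0,0,0,0,1])

```text
clock: 3.8
ee_pos: [0.6928, -0.1679, 0.006]
tcp_rot: [[0.626, 0.78, -0.0], [0.78, -0.626, 0.0], [-0.0, -0.0, -1.0]]
ft_force: [0.2, -0.3, -0.2]
gripper_width: 0.0857
gripper_force: 0.0
```

```bash
python3 -c "
from h import *
rem(.6925,-.1678,.002,-40)"
```

```text
t 3.8 pos [ 0.6928 -0.1679  0.006 ] yaw -38.76 shift [-0.    -0.001  0.013] turn [-0.    0.    0.14] w 0.0857 F [ 0.2 -0.3 -0.2] 0.0 q5 0.39
```

Request:
drive_tool(moves=[0,0,0.013,0,0,0,1,0,0,0,0,0,0,-1,0,0,0,0,0,0,-1,0,0,0,0,0,0,-1,0,0,0,0,0,0,-1], grip_force=40)

```text
clock: 4.3
ee_pos: [0.6933, -0.168, 0.0034]
tcp_rot: [[0.626, 0.78, 0.001], [0.78, -0.626, -0.0], [0.001, 0.001, -1.0]]
ft_force: [-1.2, -0.6, 5.7]
gripper_width: 0.0646
gripper_force: 44.9
```

Request:
drive_tool(moves=[0,0,0,0,0,0,-1,0,0,0,0,0,0,-1,0,0,-0.03,0,0,0,-1,0,0,-0.1,0,0,0,-1,0,0,-0.14,0,0,0,-1])

```text
clock: 4.8
ee_pos: [0.6915, -0.1675, 0.0821]
tcp_rot: [[0.626, 0.78, -0.005], [0.78, -0.626, 0.001], [-0.002, -0.004, -1.0]]
ft_force: [-0.3, 0.1, -1.2]
gripper_width: 0.0645
gripper_force: 44.8
```

```bash
python3 -c "
from h import *
d=get_image('side'); cv2.imwrite('pics/s1.png',cv2.resize(d['pixels'][150:290,200:400],(800,560),interpolation=cv2.INTER_CUBIC))
rem(.4691,.0129,.09,-90)"
```

```text
t 4.85 pos [ 0.6948 -0.1684  0.0924] yaw -38.76 shift [ 0.    -0.965  0.001] turn [ 0.04 -0.04  5.96] w 0.0643 F [ 1.  -1.4  6.4] 44.989745020866394 q5 0.39
```

View pics/s1.png

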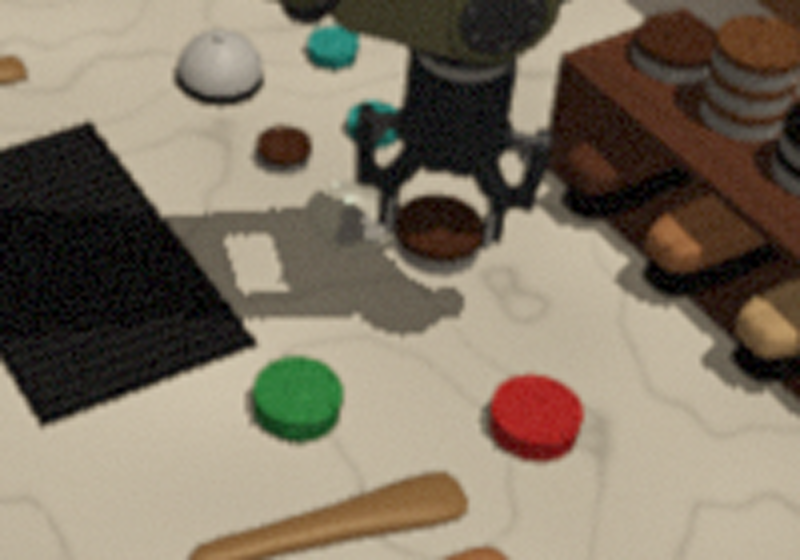

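The tin hangs level between the fingertips at crop px (440,228), and the look-alikes haven't moved.

Request:
drive_tool(moves=[0,-0.06,0,0,0,0,-1,0,-0.12,0,0,0,0,-1,0,-0.15,0,0,0,0,-1,0,-0.15,0,0,0,0,-1,0,-0.15,0,0,0,0,-1])

```text
clock: 5.35
ee_pos: [0.5438, -0.0486, 0.0836]
tcp_rot: [[0.626, 0.78, 0.0], [0.78, -0.626, -0.0], [0.0, 0.0, -1.0]]
ft_force: [0.6, 0.3, -1.9]
gripper_width: 0.0643
gripper_force: 45.0
```

Request:
drive_tool(moves=[0,-0.15,0,0,0,0,-1,0,-0.12,0,0,0,0,-1,0,-0.06,0,0,0,0,-1,0,0,0,0,0,0,-1,0,0,0,0,0,0,-1])

```text
clock: 5.85
ee_pos: [0.4688, 0.0123, 0.0839]
tcp_rot: [[0.626, 0.78, 0.001], [0.78, -0.626, -0.0], [0.001, 0.001, -1.0]]
ft_force: [0.0, 1.0, -1.4]
gripper_width: 0.0644
gripper_force: 45.0
```

```bash
python3 -c "
from h import *
rem(.4691,.0129,.0065,-90)"
```

```text
t 5.85 pos [0.4688 0.0123 0.0839] yaw -38.74 shift [ 0.002 -0.001  0.258] turn [ 0.   -0.01  5.96] w 0.0644 F [ 0.   1.  -1.4] 44.991987347602844 q5 0.62
```

Request:
drive_tool(moves=[0.002,-0.001,0.08,0,0,0,-1,0,0,0.1,0,0,0,-1,0,0,0.05,0,0,0,-1,0,0,0.015,0,0,0,-1,0,0,0.006,0,0,0,-1])

```text
clock: 6.35
ee_pos: [0.4689, 0.0126, 0.0079]
tcp_rot: [[0.627, 0.779, -0.0], [0.779, -0.627, -0.0], [-0.0, -0.0, -1.0]]
ft_force: [0.5, -0.0, -1.0]
gripper_width: 0.0642
gripper_force: 45.0
```

Request:
drive_tool(moves=[0,0,0.003,0,0,0,-1,0,0,0,0,0,0,-1,0,0,0,0,0,0,0.65,0,0,0,0,0,0,1,0,0,0,0,0,0,1])

```text
clock: 6.85
ee_pos: [0.4686, 0.0131, 0.0075]
tcp_rot: [[0.626, 0.78, 0.001], [0.78, -0.626, -0.0], [0.0, 0.001, -1.0]]
ft_force: [0.5, 0.7, -0.0]
gripper_width: 0.0853
gripper_force: 0.0
```

Request:
drive_tool(moves=[0,0,0,0,0,0,1,0,0,-0.06,0,0,0,1,0,0,-0.12,0,0,0,1,0,0,-0.12,0,0,0,1,0,0,-0.1,0,0,0,1])

```text
clock: 7.35
ee_pos: [0.4684, 0.0131, 0.1291]
tcp_rot: [[0.626, 0.78, 0.001], [0.78, -0.626, -0.0], [0.001, 0.001, -1.0]]
ft_force: [-0.4, -0.9, -0.4]
gripper_width: 0.0854
gripper_force: 0.0
```

```bash
python3 -c "
from h import *
rem(.6818,.0507,.13,-75)"
```

```text
t 7.35 pos [0.4684 0.0131 0.1291] yaw -38.76 shift [ 0.543  0.476 -0.002] turn [ 0.   -0.01  4.22] w 0.0854 F [-0.4 -0.9 -0.4] 0.0 q5 0.63
```

Request:
drive_tool(moves=[0.108,0.095,0,0,0,0,1,0.108,0.095,0,0,0,0,1,0.109,0.095,0,0,0,0,1,0.109,0.095,0,0,0,0,1,0.109,0.096,0,0,0,0,1])

```text
clock: 7.85
ee_pos: [0.6832, 0.0511, 0.1271]
tcp_rot: [[0.626, 0.78, -0.0], [0.78, -0.626, 0.0], [-0.0, -0.0, -1.0]]
ft_force: [1.0, -0.4, 0.7]
gripper_width: 0.0855
gripper_force: 0.0
```

```bash
python3 -c "
from h import *
d=get_image('top')
hsv=cv2.cvtColor(d['pixels'],cv2.COLOR_BGR2HSV)
def C(r,f,z,zn):
    k=.64;u,v=seg(d,*[int(x*k) for x in r],f);P=plane(d,u,v,z);print(zn,len(u),P.mean(0).round(4),((P.max(0)+P.min(0))/2).round(4),np.ptp(P,0).round(4))
C((385,205,425,245),sat(.5),.018,'turq')
C((385,350,455,415),sat(.45),.028,'big')
cv2.imwrite('pics/t1.png',cv2.resize(d['pixels'][110:290,190:370],(600,600)))
rem(.6818,.0507,.006,-75)"
```

```text
turq 3 [0.7397 0.0472] [0.7402 0.0467] [0.0031 0.0031]
big 31 [0.5053 0.0433] [0.5028 0.0432] [0.0406 0.021 ]
t 7.9 pos [0.6876 0.052  0.1257] yaw -38.74 shift [-0.016 -0.013  0.399] turn [ 0.   -0.01  4.22] w 0.0857 F [3.9 0.5 1.9] 0.0 q5 0.7
```

View pics/t1.png

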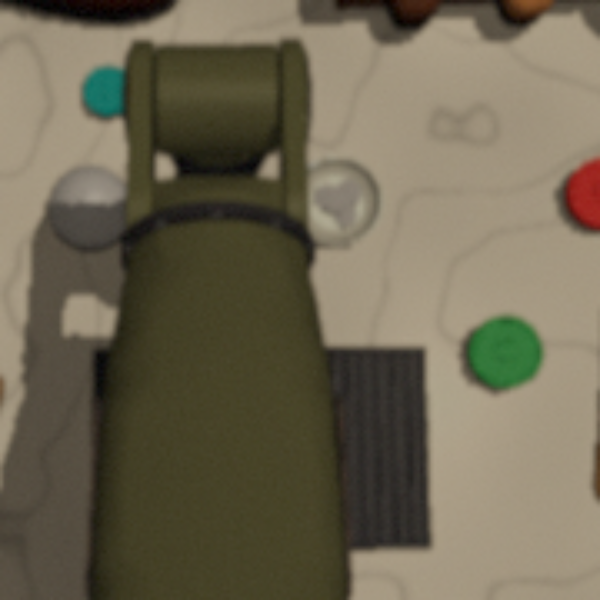

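The arm covers the tins in this view; the turquoise tin shows at (105,90). I'll measure the big tin from the side camera.

```bash
python3 -c "
from h import *
d=get_image('top'); d0=dict(d); d0['pixels']=np.load('top.npz')['p']
u,v=seg(d0,246,131,272,157,sat(.5));print('turq',plane(d,u,v,.018).mean(0))
d=get_image('side')
p=d['pixels'].astype(int); b,g,r=p[...,0],p[...,1],p[...,2]
m=((r-b)/(r+1.)>.4)&(r<140); m[:180]=0;m[260:]=0;m[:,:170]=0;m[:,270:]=0
n,l,s,c=cv2.connectedComponentsWithStats(m.astype(np.uint8)); print(s[1:],c[1:])
cv2.imwrite('pics/s2.png',cv2.resize(d['pixels'][150:290,150:350],(800,560),interpolation=cv2.INTER_CUBIC))
"
```

```text
turq [0.76769419 0.04722641]
[[222 181   1   1   1]
 [214 183   2   3   3]
 [219 183   1   2   2]
 [265 182   5   9  40]
 [209 185   1   1   1]
 [221 185   4   2   5]
 [204 186   2   2   2]
 [207 187   1   1   1]
 [220 187   2   1   2]
 [226 187   1   1   1]
 [196 189   1   1   1]
 [206 189   1   1   1]
 [216 189   1   1   1]
 [222 189   1   1   1]
 [189 191   1   1   1]
 [194 191   1   1   1]
 [199 190   1   1   1]
 [202 190   3   1   3]
 [204 191   3   3   5]
 [208 191   2   3   4]
 [211 191   4   2   4]
 [218 191   1   1   1]
 [220 191   2   2   2]
 [226 190   1   1   1]
 [188 193   6   2   7]
 [197 193   1   1   1]
 [199 192   2   3   3]
 [216 193   1   1   1]
 [230 192   1   1   1]
 [179 195   4   2   4]
 [183 194   2   2   2]
 [187 195   1   1   1]
 [195 195   3   4   5]
 [202 194   1   1   1]
 [206 194   1   1   1]
 [208 195   1   2   2]
 [212 194   1   1   1]
 [224 194   2   3   3]
 [231 194   1   1   1]
 [184 197   1   1   1]
 [187 197   2   2   2]
 [193 197   2   2   2]
 [201 196   1   1   1]
 [203 196   2   2   3]
 [215 196   3   2   3]
 [219 196   1   1   1]
 [229 197   1
[... 7590 characters left out ...]
  ]
 [209.         239.        ]
 [212.         239.        ]
 [216.5        238.5       ]
 [220.         239.        ]
 [222.5        238.5       ]
 [243.         239.        ]
 [206.         240.        ]
 [208.         241.        ]
 [218.         241.        ]
 [228.         240.        ]
 [245.         241.        ]
 [210.         242.        ]
 [228.5        242.5       ]
 [234.5        242.        ]
 [241.         242.        ]
 [208.         244.        ]
 [219.         244.5       ]
 [210.         247.        ]
 [222.         246.        ]
 [226.         246.        ]
 [216.5        251.5       ]
 [221.         250.        ]
 [213.5        252.        ]
 [211.         254.        ]]
```

View pics/s2.png

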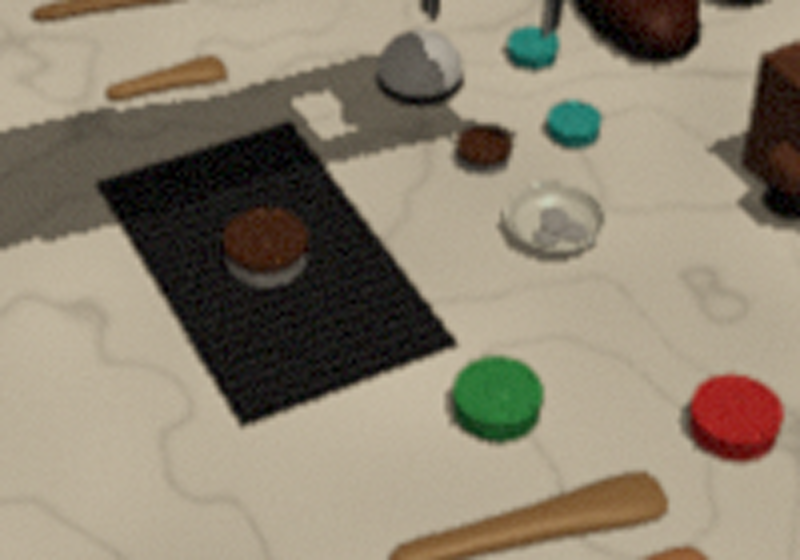

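The big tin sits upright around the middle of the mat, with its lid at full-frame px (216,209). The small tin at crop px (484,147) is untouched. Next I'll compare the lid with the mat corners in this view.

```bash
cat >> h.py <<'E'
def lid(d,box,z,thr=.4):
    f=lambda p:((p[...,2]-p[...,0])/(p[...,2]+1.)>thr)&(p[...,2]>45)
    u,v=seg(d,*box,f); h=cv2.convexHull(np.stack([u,v],1).astype(np.float32))
    m=cv2.fitEllipse(h)[0]; P=plane(d,u,v,z); return len(u),P.mean(0).round(4),np.ptp(P,0).round(4)
E
python3 - <<'E'
from h import *
d=get_image('side')
print("lid",lid(d,(198,195,235,222),.028))
u,v=seg(d,170,170,270,262,lambda p:p.max(-1)<60)
m=np.zeros((384,512),np.uint8); m[v.astype(int),u.astype(int)]=1
h=cv2.convexHull(np.stack([u,v],1).astype(np.float32)); q=cv2.approxPolyDP(h,6,True)[:,0].astype(float); P=plane(d,q[:,0],q[:,1],.004)
print("mat corners",q.tolist(),P.round(4).tolist(),P.mean(0).round(4))
H=plane(d,h[:,0,0].astype(float),h[:,0,1].astype(float),.004); print("hull rect",rect(H)["rectc"],rect(H)["wh"],rect(H)["recta"])
print("small",lid(d,(262,178,281,194),.018))
rem(.6818,.0507,.05,-75)
E
```

```text
lid (256, array([0.4683, 0.0076]), array([0.0651, 0.0711]))
mat corners [[262.0, 236.0], [210.0, 255.0], [174.0, 196.0], [221.0, 180.0]] [[0.5549, -0.137], [0.3855, -0.1381], [0.3779, 0.1503], [0.5513, 0.1598]] [0.4674 0.0087]
hull rect [0.4693 0.0094] [0.178  0.2971] 1.21
small (84, array([0.6811, 0.0419]), array([0.041 , 0.0469]))
t 8.05 pos [0.6815 0.0508 0.1259] yaw -38.75 shift [0.001 0.001 0.253] turn [-0.01  0.01  4.22] w 0.0854 F [-0.6 -0.2  0.4] 0.0 q5 0.7
```

Request:
drive_tool(moves=[0.001,0.001,0.1,0,0,0,1,0,0,0.12,0,0,0,1,0,0,0.1,0,0,0,1,0,0,0.06,0,0,0,1,0,0,0.03,0,0,0,1])

```text
clock: 8.55
ee_pos: [0.6812, 0.0506, 0.0033]
tcp_rot: [[0.626, 0.78, -0.002], [0.78, -0.626, -0.0], [-0.001, -0.001, -1.0]]
ft_force: [-0.0, 0.7, 1.0]
gripper_width: 0.0856
gripper_force: 0.0
```

Request:
drive_tool(moves=[0,0,0,0,0,0,-1,0,0,0,0,0,0,-1,0,0,0,0,0,0,-1,0,0,0,0,0,0,-1,0,0,0,0,0,0,-1], grip_force=25)

```text
clock: 9.05
ee_pos: [0.683, 0.0508, 0.0062]
tcp_rot: [[0.626, 0.78, 0.003], [0.78, -0.626, 0.0], [0.002, 0.002, -1.0]]
ft_force: [-1.6, -0.7, 5.0]
gripper_width: 0.0464
gripper_force: 25.1
```

```bash
python3 -c "
from h import *
rem(.6818,.0507,.003,50)"
```

```text
t 9.05 pos [0.683  0.0508 0.0062] yaw -38.76 shift [-0.003 -0.003  0.011] turn [  0.02   0.   -10.33] w 0.0464 F [-1.6 -0.7  5. ] 25.126885771751404 q5 0.7
```

Request:
drive_tool(moves=[0,0,-0.003,0,0,0,1,0,0,0,0,0,0,1,0,0,0,0,0,0,1,0,0,0,0,0,0,1,0,0,-0.03,0,0,0,1])

```text
clock: 9.55
ee_pos: [0.6814, 0.0507, 0.0131]
tcp_rot: [[0.626, 0.78, -0.002], [0.78, -0.626, -0.0], [-0.001, -0.002, -1.0]]
ft_force: [-1.5, -0.7, 0.3]
gripper_width: 0.0853
gripper_force: 0.0
```

Request:
drive_tool(moves=[0,0,0,0,0,-1,1,0,0,0,0,0,-1,1,0,0,0,0,0,-1,1,0,0,0,0,0,-1,1,0,0,0,0,0,-1,1])

```text
clock: 10.05
ee_pos: [0.6823, 0.0507, 0.0148]
tcp_rot: [[-0.08, 0.997, 0.001], [0.997, 0.08, 0.0], [-0.0, 0.001, -1.0]]
ft_force: [-0.0, -0.3, -0.0]
gripper_width: 0.0856
gripper_force: 0.0
```

Request:
drive_tool(moves=[0,0,0,0,0,-1,1,0,0,0,0,0,-1,1,0,0,0,0,0,-1,1,0,0,0,0,0,-1,1,0,0,0,0,0,-1,1])

```text
clock: 10.55
ee_pos: [0.6823, 0.0507, 0.0148]
tcp_rot: [[-0.738, 0.675, 0.001], [0.675, 0.738, -0.0], [-0.0, 0.0, -1.0]]
ft_force: [-0.3, 0.1, -0.2]
gripper_width: 0.085
gripper_force: 0.0
```

```bash
python3 -c "
from h import *
rem(.6818,.0507,.003,50)"
```

```text
t 10.55 pos [0.6823 0.0507 0.0148] yaw 47.54 shift [ 0.001 -0.001  0.039] turn [ 0.    0.   -0.29] w 0.085 F [-0.3  0.1 -0.2] 0.0 q5 -0.81
```

Request:
drive_tool(moves=[0,0,0.03,0,0,0,1,0,0,0,0,0,0,1,0,0,0,0,0,0,-1,0,0,0,0,0,0,-1,0,0,0,0,0,0,-1], grip_force=30)

```text
clock: 11.05
ee_pos: [0.6824, 0.0508, 0.0056]
tcp_rot: [[-0.733, 0.681, 0.001], [0.681, 0.733, 0.0], [-0.0, 0.0, -1.0]]
ft_force: [-0.3, 0.7, 2.6]
gripper_width: 0.0465
gripper_force: 30.7
```

Request:
drive_tool(moves=[0,0,0,0,0,0,-1,0,0,0,0,0,0,-1,0,0,-0.05,0,0,0,-1,0,0,-0.12,0,0,0,-1,0,0,-0.13,0,0,0,-1])

```text
clock: 11.55
ee_pos: [0.6815, 0.0507, 0.0961]
tcp_rot: [[-0.733, 0.68, -0.002], [0.68, 0.733, -0.0], [0.001, -0.001, -1.0]]
ft_force: [-0.5, -0.2, 0.3]
gripper_width: 0.0466
gripper_force: 31.0
```

Request:
drive_tool(moves=[0,0,-0.05,0,0,0,-1,0,0,0,0,0,0,-1,0,0,0,0,0,0,-1,0,0,0,0,0,0,-1,0,0,0,0,0,0,-1])

```text
clock: 12.05
ee_pos: [0.6816, 0.0507, 0.1085]
tcp_rot: [[-0.733, 0.68, -0.002], [0.68, 0.733, -0.0], [0.002, -0.002, -1.0]]
ft_force: [0.4, 0.1, -1.6]
gripper_width: 0.0466
gripper_force: 31.0
```

```bash
python3 -c "
from h import *
rem(.4690,.0129,.11,50)"
```

```text
t 12.05 pos [0.6816 0.0507 0.1085] yaw 47.18 shift [ 0.434 -0.574 -0.003] turn [-0.01 -0.01 -0.33] w 0.0466 F [ 0.4  0.1 -1.6] 31.025717854499817 q5 -0.8
```

I'll swing aside first, so the top camera can see the big tin before I stack on it.

Request:
drive_tool(moves=[0.1,0.02,0,0,0,0,-1,0.15,0.02,0,0,0,0,-1,0.15,0.02,0,0,0,0,-1,0.15,0.02,0,0,0,0,-1,0.15,0.02,0,0,0,0,-1])

```text
clock: 12.55
ee_pos: [0.5469, 0.2165, 0.1093]
tcp_rot: [[-0.733, 0.68, -0.001], [0.68, 0.733, -0.0], [0.001, -0.001, -1.0]]
ft_force: [0.1, 1.1, -0.4]
gripper_width: 0.0464
gripper_force: 31.0
```

Request:
drive_tool(moves=[0.15,0.02,0,0,0,0,-1,0.1,0.02,0,0,0,0,-1,0,0,0,0,0,0,-1,0,0,0,0,0,0,-1,0,0,0,0,0,0,-1])

```text
clock: 13.05
ee_pos: [0.502, 0.2746, 0.1097]
tcp_rot: [[-0.733, 0.68, -0.0], [0.68, 0.733, -0.0], [0.0, -0.001, -1.0]]
ft_force: [-0.1, 0.1, -0.1]
gripper_width: 0.0462
gripper_force: 31.0
```

```bash
python3 - <<'E'
from h import *
d=get_image('top'); d0=dict(d); d0['pixels']=np.load('top.npz')['p']
for t in(.35,.4,.45): print(lid(d,(250,225,290,265),.028,t), lid(d0,(310,150,345,190),.024,t))
cv2.imwrite('pics/t2.png',cv2.resize(d['pixels'][190:300,190:350],(800,550),interpolation=cv2.INTER_CUBIC))
s=sensors.sense();print(s["gripper_width"]); rem(.4690,.0129,.11,50)
E
```

```text
(427, array([0.4679, 0.0122]), array([0.0665, 0.0641])) (350, array([ 0.6922, -0.1678]), array([0.0613, 0.06  ]))
(417, array([0.4678, 0.0125]), array([0.0637, 0.0641])) (336, array([ 0.6924, -0.1678]), array([0.0584, 0.06  ]))
(401, array([0.4672, 0.0131]), array([0.0609, 0.0641])) (323, array([ 0.6921, -0.1675]), array([0.0583, 0.0599]))
0.046637912895473206
t 13.1 pos [0.5021 0.2744 0.1097] yaw 47.11 shift [-0.512 -0.714 -0.001] turn [-0.   -0.   -0.34] w 0.0466 F [ 0.2 -0.2 -0. ] 31.0394150018692 q5 -0.39
```

View pics/t2.png

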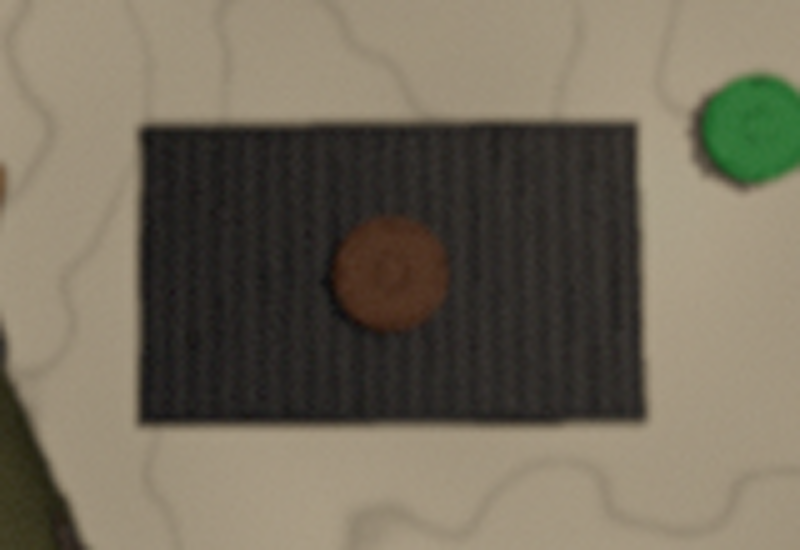

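The big tin's lid at crop px (390,273) is centred on the mat to about 1 mm. I'll stack the small tin on it.

Request:
drive_tool(moves=[-0.05,-0.07,0,0,0,0,-1,-0.088,-0.123,0,0,0,0,-1,-0.088,-0.123,0,0,0,0,-1,-0.088,-0.123,0,0,0,0,-1,-0.088,-0.123,0,0,0,0,-1])

```text
clock: 13.6
ee_pos: [0.4752, 0.0671, 0.1101]
tcp_rot: [[-0.733, 0.681, 0.0], [0.681, 0.733, -0.0], [-0.0, 0.0, -1.0]]
ft_force: [2.0, 0.1, -0.4]
gripper_width: 0.0461
gripper_force: 31.0
```

Request:
drive_tool(moves=[-0.07,-0.097,0,0,0,0,-1,-0.04,-0.055,0,0,0,0,-1,0,0,0,0,0,0,-1,0,0,0,0,0,0,-1,0,0,0,0,0,0,-1])

```text
clock: 14.1
ee_pos: [0.4689, 0.0141, 0.11]
tcp_rot: [[-0.734, 0.68, -0.0], [0.68, 0.734, 0.0], [0.0, 0.0, -1.0]]
ft_force: [0.4, 0.3, 0.3]
gripper_width: 0.0466
gripper_force: 31.1
```

```bash
python3 -c "
from h import *
rem(.4686,.0128,.034,50)"
```

```text
t 14.1 pos [0.4689 0.0141 0.11  ] yaw 47.18 shift [-0.002 -0.004  0.253] turn [ 0.   -0.   -0.33] w 0.0466 F [0.4 0.3 0.3] 31.060096621513367 q5 -0.87
```

Request:
drive_tool(moves=[-0.002,-0.004,0.08,0,0,0,-1,0,0,0.1,0,0,0,-1,0,0,0.05,0,0,0,-1,0,0,0.013,0,0,0,-1,0,0,0.005,0,0,0,-1])

```text
clock: 14.6
ee_pos: [0.4684, 0.0129, 0.0356]
tcp_rot: [[-0.734, 0.679, -0.0], [0.679, 0.734, 0.0], [0.0, -0.0, -1.0]]
ft_force: [0.7, 1.1, -0.4]
gripper_width: 0.0464
gripper_force: 31.1
```

```bash
python3 -c "
from h import *
rem(.4686,.0128,.034,50)"
```

```text
t 14.6 pos [0.4684 0.0129 0.0356] yaw 47.23 shift [-0.001 -0.     0.005] turn [-0.   -0.   -0.32] w 0.0464 F [ 0.7  1.1 -0.4] 31.064359545707703 q5 -0.87
```

Request:
drive_tool(moves=[0,0,0.004,0,0,0,-1,0,0,0.003,0,0,0,-1,0,0,0,0,0,0,-1,0,0,0,0,0,0,-1,0,0,0,0,0,0,-1])

```text
clock: 15.1
ee_pos: [0.4685, 0.0124, 0.0338]
tcp_rot: [[-0.733, 0.68, 0.0], [0.68, 0.733, -0.0], [-0.0, 0.0, -1.0]]
ft_force: [-0.6, 0.2, -0.2]
gripper_width: 0.0465
gripper_force: 31.1
```

Request:
drive_tool(moves=[0,0,0,0,0,0,0.2,0,0,0,0,0,0,0.5,0,0,0,0,0,0,1,0,0,0,0,0,0,1,0,0,0,0,0,0,1])

```text
clock: 15.6
ee_pos: [0.4683, 0.0124, 0.0336]
tcp_rot: [[-0.734, 0.68, -0.0], [0.68, 0.734, -0.0], [0.0, -0.0, -1.0]]
ft_force: [-0.0, 0.1, -0.8]
gripper_width: 0.0854
gripper_force: 0.0
```

Request:
drive_tool(moves=[0,0,-0.05,0,0,0,1,0,0,-0.1,0,0,0,1,0,0,-0.15,0,0,0,1,0,0,-0.1,0,0,0,1,0,0,0,0,0,0,1])

```text
clock: 16.1
ee_pos: [0.47, 0.0124, 0.1575]
tcp_rot: [[-0.734, 0.68, 0.007], [0.68, 0.734, -0.0], [-0.005, 0.004, -1.0]]
ft_force: [0.3, 1.0, -1.0]
gripper_width: 0.0856
gripper_force: 0.0
```

```bash
python3 -c "
from h import *
rem(.5137,-.411,.15,-85.6)"
```

```text
t 16.1 pos [0.47   0.0124 0.1575] yaw 47.19 shift [-1.066 -0.936  0.026] turn [ 0.01  0.05 -5.49] w 0.0856 F [ 0.3  1.  -1. ] 0.0 q5 -0.88
```

Request:
drive_tool(moves=[0,0,0,0,0,1,1,0,0,0,0,0,1,1,0,0,0,0,0,1,1,0,0,0,0,0,1,1,0,0,0,0,0,1,1])

```text
clock: 16.6
ee_pos: [0.468, 0.0125, 0.1526]
tcp_rot: [[-0.067, 0.998, -0.001], [0.998, 0.067, 0.0], [0.0, -0.001, -1.0]]
ft_force: [-0.0, 0.3, -0.2]
gripper_width: 0.0853
gripper_force: 0.0
```

Request:
drive_tool(moves=[0,0,0,0,0,1,1,0,0,0,0,0,1,1,0,0,0,0,0,1,1,0,0,0,0,0,1,1,0,0,0,0,0,1,1])

```text
clock: 17.1
ee_pos: [0.468, 0.0125, 0.1526]
tcp_rot: [[0.631, 0.776, -0.001], [0.776, -0.631, 0.0], [-0.001, -0.001, -1.0]]
ft_force: [0.2, -0.7, -0.2]
gripper_width: 0.0857
gripper_force: 0.0
```

Request:
drive_tool(moves=[0,0,0,0,0,1,1,0,0,0,0,0,1,1,0,0,0,0,0,1,1,0,0,0,0,0,1,1,0,0,0,0,0,0.4,1])

```text
clock: 17.6
ee_pos: [0.468, 0.0125, 0.1526]
tcp_rot: [[0.974, 0.227, -0.001], [0.227, -0.974, 0.0], [-0.001, -0.0, -1.0]]
ft_force: [-0.1, 0.0, -0.5]
gripper_width: 0.0853
gripper_force: 0.0
```

```bash
python3 -c "
from h import *
rem(.5137,-.411,.15,-85.6)"
```

```text
t 17.6 pos [0.468  0.0125 0.1526] yaw -76.9 shift [-0.171  1.409  0.009] turn [-0.    0.01  1.01] w 0.0853 F [-0.1  0.  -0.5] 0.0 q5 1.29
```

Request:
drive_tool(moves=[-0.017,0.14,0,0,0,0,1,-0.017,0.14,0,0,0,0,1,-0.017,0.14,0,0,0,0,1,-0.017,0.14,0,0,0,0,1,-0.017,0.14,0,0,0,0,1])

```text
clock: 18.1
ee_pos: [0.4919, -0.1994, 0.1526]
tcp_rot: [[0.973, 0.232, -0.001], [0.232, -0.973, 0.001], [-0.001, -0.001, -1.0]]
ft_force: [0.5, 0.4, 0.4]
gripper_width: 0.0858
gripper_force: 0.0
```

Request:
drive_tool(moves=[-0.017,0.14,0,0,0,0,1,-0.017,0.14,0,0,0,0,1,-0.017,0.14,0,0,0,0,1,-0.017,0.14,0,0,0,0,1,-0.017,0.14,0,0,0,1,1])

```text
clock: 18.6
ee_pos: [0.5159, -0.4095, 0.1523]
tcp_rot: [[0.996, 0.084, -0.001], [0.084, -0.996, 0.001], [-0.001, -0.001, -1.0]]
ft_force: [0.1, 0.4, 0.0]
gripper_width: 0.0851
gripper_force: 0.0
```

```bash
python3 - <<'E'
from h import *
rem(.5137,-.411,.08,-85.6)
d=get_image('top')
print("big",lid(d,(250,225,290,265),.028,.4),"(stack, mixed)")
p,z=d["pixels"],d["depth"]; u,v=seg(d,250,225,290,265,lambda p:((p[...,2]-p[...,0])/(p[...,2]+1.)>.4))
g=grab("top"); w=g[1][225:265,250:290]; m=w[...,2]>.038; print("small by height",m.sum(),w[m].mean(0).round(4)); m=(w[...,2]>.016); print("any",w[m].mean(0).round(4))
# brush by depth
d0=np.load("top.npz"); W=d0["w"][190:270,400:435]; m=W[...,2]>.03; P=W[m]; print("brush pts",m.sum(),rect(P[:,:2]),P[:,2].max())
cv2.imwrite('pics/t3.png',cv2.resize(d['pixels'][190:300,190:350],(800,550),interpolation=cv2.INTER_CUBIC))
E
```

```text
t 18.6 pos [ 0.5159 -0.4095  0.1523] yaw -85.2 shift [-0.008  0.005  0.241] turn [-0.01  0.01  0.05] w 0.0851 F [0.1 0.4 0. ] 0.0 q5 0.76
big (407, array([0.4677, 0.012 ]), array([0.0637, 0.0641])) (stack, mixed)
small by height 228 [0.4672 0.0138 0.0665]
any [0.4662 0.0134 0.0493]
brush pts 1050 {'mean': array([ 0.5113, -0.4057]), 'mid': array([ 0.4557, -0.2091]), 'rectc': array([ 0.5152, -0.2016]), 'wh': array([0.4883, 0.1637]), 'recta': 89.67, 'ang': np.float64(-74.22)} 1.2485394530825262
```

View pics/t3.png

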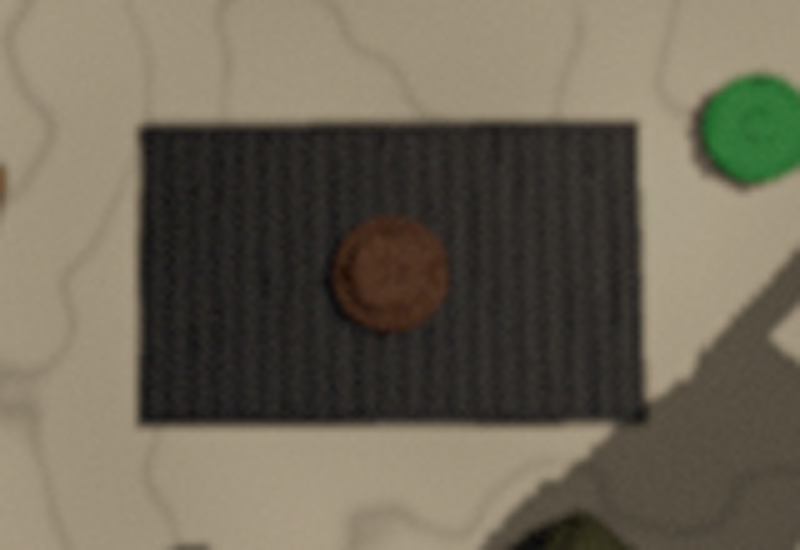

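The small tin sits concentric on the big tin at crop px (392,271). Now the brush.

Request:
drive_tool(moves=[-0.008,0.004,0.1,0,0,0.05,1,0,0,0.13,0,0,0,1,0,0,0.1,0,0,0,1,0,0,0.06,0,0,0,1,0,0,0.03,0,0,0,1])

```text
clock: 19.2
ee_pos: [0.5131, -0.408, 0.0246]
tcp_rot: [[0.997, 0.078, -0.003], [0.078, -0.997, 0.003], [-0.003, -0.003, -1.0]]
ft_force: [-0.2, 0.5, -0.3]
gripper_width: 0.0856
gripper_force: 0.0
```

Request:
drive_tool(moves=[0,0,0,0,0,0,-1,0,0,0,0,0,0,-1,0,0,0,0,0,0,-1,0,0,0,0,0,0,-1,0,0,0,0,0,0,-1], grip_force=50)

```text
clock: 19.7
ee_pos: [0.5145, -0.4098, 0.0292]
tcp_rot: [[0.997, 0.077, 0.002], [0.077, -0.997, -0.002], [0.002, 0.002, -1.0]]
ft_force: [-0.9, 0.7, 7.3]
gripper_width: 0.0509
gripper_force: 53.9
```

```bash
python3 -c "
from h import *
rem(.5137,-.411,.15,-85.6)"
```

```text
t 19.7 pos [ 0.5145 -0.4098  0.0292] yaw -85.59 shift [-0.002  0.005 -0.403] turn [ 0.01 -0.01  0.  ] w 0.0509 F [-0.9  0.7  7.3] 53.92014920711517 q5 0.77
```

Request:
drive_tool(moves=[0,0,-0.04,0,0,0,-1,0,0,-0.1,0,0,0,-1,0,0,-0.12,0,0,0,-1,0,0,-0.12,0,0,0,-1,0,0,-0.05,0,0,0,-1])

```text
clock: 20.2
ee_pos: [0.5147, -0.4099, 0.1613]
tcp_rot: [[0.997, 0.077, 0.004], [0.077, -0.997, -0.004], [0.004, 0.004, -1.0]]
ft_force: [0.2, -0.0, -1.5]
gripper_width: 0.0514
gripper_force: 53.1
```

```bash
python3 -c "
from h import *
rem(.4676,.1043,.15,-88.75)"
```

```text
t 20.2 pos [ 0.5147 -0.4099  0.1613] yaw -85.6 shift [-0.025 -1.721  0.031] turn [ 0.03 -0.03  0.37] w 0.0514 F [ 0.2 -0.  -1.5] 53.12218487262726 q5 0.77
```

Request:
drive_tool(moves=[-0.002,-0.06,0,0,0,0,-1,-0.002,-0.12,0,0,0,0,-1,-0.002,-0.14,0,0,0,0,-1,-0.002,-0.14,0,0,0,0,-1,-0.002,-0.14,0,0,0,0,-1])

```text
clock: 20.7
ee_pos: [0.4964, -0.2283, 0.1562]
tcp_rot: [[0.997, 0.076, -0.001], [0.076, -0.997, 0.0], [-0.001, -0.001, -1.0]]
ft_force: [1.2, 1.5, -0.6]
gripper_width: 0.051
gripper_force: 53.1
```

Request:
drive_tool(moves=[-0.002,-0.14,0,0,0,0,-1,-0.002,-0.14,0,0,0,0,-1,-0.002,-0.14,0,0,0,0,-1,-0.002,-0.14,0,0,0,0,-1,-0.002,-0.14,0,0,0,0,-1])

```text
clock: 21.2
ee_pos: [0.4773, -0.0193, 0.1564]
tcp_rot: [[0.997, 0.077, -0.001], [0.077, -0.997, 0.0], [-0.001, -0.0, -1.0]]
ft_force: [0.8, 0.7, -1.0]
gripper_width: 0.051
gripper_force: 53.1
```

Request:
drive_tool(moves=[-0.002,-0.14,0,0,0,0,-1,-0.001,-0.14,0,0,0,0,-1,0,-0.1,0,0,0,0,-1,0,-0.04,0,0,0,0.37,-1,0,0,0,0,0,0,-1])

```text
clock: 21.7
ee_pos: [0.467, 0.1059, 0.1563]
tcp_rot: [[1.0, 0.022, -0.001], [0.022, -1.0, 0.0], [-0.001, -0.0, -1.0]]
ft_force: [0.3, 0.2, -1.0]
gripper_width: 0.0504
gripper_force: 53.1
```

```bash
python3 -c "
from h import *
rem(.4676,.1043,.034,-88.75)"
```

```text
t 21.7 pos [0.467  0.1059 0.1563] yaw -88.71 shift [0.002 0.006 0.408] turn [-0.  0.  0.] w 0.0504 F [ 0.3  0.2 -1. ] 53.062339425086975 q5 1.69
```

Request:
drive_tool(moves=[0.002,0.006,0.1,0,0,0,-1,0,0,0.14,0,0,0,-1,0,0,0.1,0,0,0,-1,0,0,0.05,0,0,0,-1,0,0,0.014,0,0,0,-1])

```text
clock: 22.2
ee_pos: [0.4671, 0.1019, 0.0336]
tcp_rot: [[1.0, 0.022, -0.003], [0.022, -1.0, -0.001], [-0.003, 0.0, -1.0]]
ft_force: [0.6, 0.2, -1.8]
gripper_width: 0.051
gripper_force: 53.1
```

Request:
drive_tool(moves=[0,0,0.003,0,0,0,-1,0,0,0,0,0,0,-1,0,0,0,0,0,0,-1,0,0,0,0,0,0,-1,0,0,0,0,0,0,-1])

```text
clock: 22.7
ee_pos: [0.4683, 0.1029, 0.0349]
tcp_rot: [[1.0, 0.021, 0.001], [0.021, -1.0, 0.0], [0.001, -0.0, -1.0]]
ft_force: [-1.1, -0.2, -1.0]
gripper_width: 0.0509
gripper_force: 53.1
```

```bash
python3 -c "
from h import *
rem(.4676,.1043,.032,-88.75)"
```

```text
t 22.7 pos [0.4683 0.1029 0.0349] yaw -88.77 shift [-0.002 -0.005  0.01 ] turn [-0. -0. -0.] w 0.0509 F [-1.1 -0.2 -1. ] 53.05287480354309 q5 1.69
```

Request:
drive_tool(moves=[-0.001,-0.004,0.004,0,0,0,-1,0,0,0.003,0,0,0,-1,0,0,0.002,0,0,0,-1,0,0,0,0,0,0,-1,0,0,0,0,0,0,-1])

```text
clock: 23.2
ee_pos: [0.4679, 0.1042, 0.0331]
tcp_rot: [[1.0, 0.022, 0.0], [0.022, -1.0, 0.0], [0.0, -0.0, -1.0]]
ft_force: [-10.7, -0.9, 23.1]
gripper_width: 0.0507
gripper_force: 56.0
```

```bash
python3 -c "
from h import *
rem(.4676,.1043,.032,-88.75)"
```

```text
t 23.2 pos [0.4679 0.1042 0.0331] yaw -88.76 shift [-0.001 -0.     0.004] turn [-0. -0. -0.] w 0.0507 F [-10.7  -0.9  23.1] 55.984203815460205 q5 1.69
```

Request:
drive_tool(moves=[0,0,-0.004,0,0,0,-1,0,0,0,0,0,0,0.4,0,0,0,0,0,0,0.5,0,0,0,0,0,0,0.5,0,0,0,0,0,0,0.5])

```text
clock: 23.7
ee_pos: [0.4677, 0.104, 0.0328]
tcp_rot: [[1.0, 0.021, -0.0], [0.021, -1.0, -0.0], [-0.0, 0.0, -1.0]]
ft_force: [-0.1, 0.2, 0.3]
gripper_width: 0.0639
gripper_force: 0.0
```

Request:
drive_tool(moves=[0,0,-0.05,0,0,0,0.5,0,0,-0.12,0,0,0,0.5,0,0,-0.14,0,0,0,0.5,0,0,-0.1,0,0,0,0.5,0,0,0,0,0,0,0.5])

```text
clock: 24.2
ee_pos: [0.4694, 0.1043, 0.1598]
tcp_rot: [[1.0, 0.021, 0.007], [0.021, -1.0, 0.001], [0.007, -0.001, -1.0]]
ft_force: [-0.0, 0.0, -1.0]
gripper_width: 0.064
gripper_force: 0.0
```

```bash
python3 -c "
from h import *
rem(.5252,-.3046,.15,-98.24)"
```

```text
t 24.2 pos [0.4694 0.1043 0.1598] yaw -88.78 shift [0.157 1.367 0.033] turn [-0.01 -0.04  1.1 ] w 0.064 F [-0.  0. -1.] 0.0 q5 1.69
```

Request:
drive_tool(moves=[0.016,0.137,0,0,0,0,0.3,0.016,0.137,0,0,0,0,0.3,0.016,0.137,0,0,0,0,0.3,0.016,0.137,0,0,0,0,0.3,0.016,0.137,0,0,0,0,0.3])

```text
clock: 24.7
ee_pos: [0.4958, -0.1025, 0.1551]
tcp_rot: [[1.0, 0.021, -0.001], [0.021, -1.0, 0.0], [-0.001, -0.0, -1.0]]
ft_force: [0.9, 0.4, 0.3]
gripper_width: 0.0556
gripper_force: 0.0
```

Request:
drive_tool(moves=[0.016,0.137,0,0,0,0,0.3,0.016,0.137,0,0,0,0,0.3,0.016,0.137,0,0,0,0,0.3,0.016,0.137,0,0,0,0.1,0.3,0.016,0.137,0,0,0,1,0.3])

```text
clock: 25.2
ee_pos: [0.5236, -0.3075, 0.1547]
tcp_rot: [[0.99, -0.144, -0.001], [-0.144, -0.99, 0.001], [-0.001, -0.001, -1.0]]
ft_force: [1.1, 0.9, -0.5]
gripper_width: 0.0554
gripper_force: 0.0
```

```bash
python3 - <<'E'
from h import *
d=get_image('top')
u,v=seg(d,198,210,250,272,sat(.5)); P=plane(d,u,v,.049); print("brush",len(u),rect(P),axisfit(d,u,v,.049))
print("stack",lid(d,(250,225,290,265),.028,.4))
cv2.imwrite('pics/t4.png',cv2.resize(d['pixels'][190:300,190:350],(800,550),interpolation=cv2.INTER_CUBIC))
rem(.5252,-.3046,.05,-98.24)
E
```

```text
brush 1027 {'mean': array([0.4671, 0.1058]), 'mid': array([0.4685, 0.1071]), 'rectc': array([0.4685, 0.1071]), 'wh': array([0.1562, 0.0574]), 'recta': 1.1, 'ang': np.float64(1.13)} {'ang': np.float64(1.11), 'mid': (np.float64(0.4695), np.float64(0.1058)), 'len': np.float64(0.1589)}
stack (409, array([0.4677, 0.0123]), array([0.0637, 0.0641]))
t 25.25 pos [ 0.5234 -0.3127  0.1546] yaw -99.26 shift [ 0.002 -0.028  0.349] turn [ 0.01  0.   -0.12] w 0.0554 F [ 0.2 -5.6  0.1] 0.0 q5 1.13
```

View pics/t4.png

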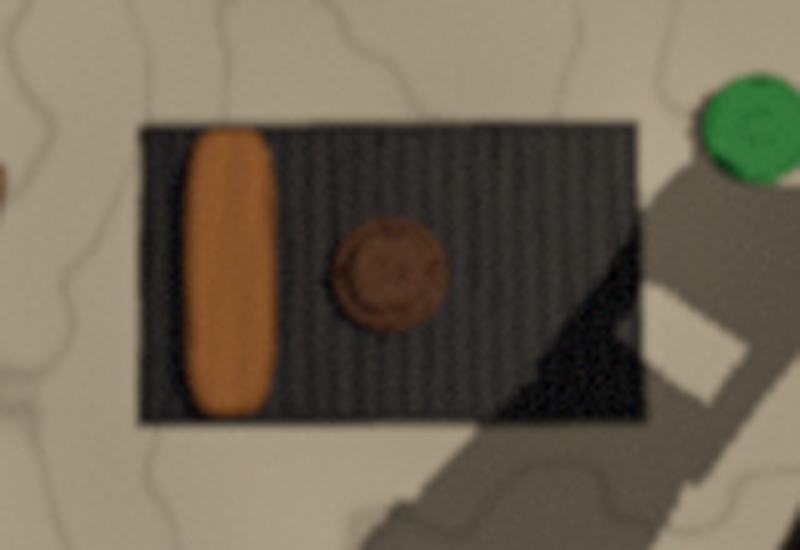

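The brush lies straight along the ribs at crop px (232,272), within about 1–2 mm of its target, and the stack is undisturbed. Now the horn.

Request:
drive_tool(moves=[0,0,0.1,0,0,0,0.3,0,0,0.12,0,0,0,0.3,0,0,0.1,0,0,0,0.3,0,0,0.03,0,0,0,0.3,0,0,0,0,0,0,0.3])

```text
clock: 25.75
ee_pos: [0.5233, -0.3055, 0.0496]
tcp_rot: [[0.99, -0.143, -0.002], [-0.143, -0.99, 0.002], [-0.003, -0.001, -1.0]]
ft_force: [-0.2, -0.5, 0.5]
gripper_width: 0.0556
gripper_force: 0.0
```

```bash
python3 -c "
from h import *
rem(.5252,-.3046,.002,-98.24)"
```

```text
t 25.75 pos [ 0.5233 -0.3055  0.0496] yaw -98.23 shift [ 0.006 -0.004  0.159] turn [-0.01  0.02  0.  ] w 0.0556 F [-0.2 -0.5  0.5] 0.0 q5 1.13
```

Request:
drive_tool(moves=[0.006,-0.004,0.06,0,0,0,0.3,0,0,0.06,0,0,0,0.3,0,0,0.03,0,0,0,0.3,0,0,0.01,0,0,0,0.3,0,0,0,0,0,0,0.3])

```text
clock: 26.25
ee_pos: [0.5262, -0.3052, 0.0038]
tcp_rot: [[0.99, -0.143, 0.001], [-0.143, -0.99, -0.001], [0.001, 0.0, -1.0]]
ft_force: [-0.3, 0.2, -0.7]
gripper_width: 0.0553
gripper_force: 0.0
```

Request:
drive_tool(moves=[0,0,0,0,0,0,0,0,0,0,0,0,0,-1,0,0,0,0,0,0,-1,0,0,0,0,0,0,-1,0,0,0,0,0,0,-1], grip_force=30)

```text
clock: 26.75
ee_pos: [0.5263, -0.3053, 0.0041]
tcp_rot: [[0.99, -0.143, 0.001], [-0.143, -0.99, -0.001], [0.001, 0.001, -1.0]]
ft_force: [-1.2, 0.7, 6.4]
gripper_width: 0.0285
gripper_force: 30.0
```

```bash
python3 -c "
from h import *
rem(.5252,-.3046,.002,-98.24)"
```

```text
t 26.75 pos [ 0.5263 -0.3053  0.0041] yaw -98.24 shift [-0.004 -0.002  0.007] turn [ 0.   -0.01  0.  ] w 0.0285 F [-1.2  0.7  6.4] 29.9774631857872 q5 1.13
```

Request:
drive_tool(moves=[0,0,0,0,0,0,-1,0,0,-0.03,0,0,0,-1,0,0,-0.08,0,0,0,-1,0,0,-0.12,0,0,0,-1,0,0,-0.12,0,0,0,-1], grip_force=50)

```text
clock: 27.25
ee_pos: [0.5256, -0.3048, 0.1095]
tcp_rot: [[0.99, -0.143, -0.0], [-0.143, -0.99, 0.0], [-0.0, -0.0, -1.0]]
ft_force: [0.8, -0.1, -0.5]
gripper_width: 0.0275
gripper_force: 49.7
```

```bash
python3 -c "
from h import *
d=get_image('side'); cv2.imwrite('pics/s3.png',cv2.resize(d['pixels'][170:320,190:390],(800,600),interpolation=cv2.INTER_CUBIC))
rem(.4714,-.0788,.11,-88.75)"
```

```text
t 27.3 pos [ 0.5277 -0.3062  0.1164] yaw -98.23 shift [-0.295 -0.723  0.016] turn [ 0.03 -0.05 -1.1 ] w 0.0277 F [ 0.7 -1.1  6.4] 49.72277820110321 q5 1.13
```

View pics/s3.png

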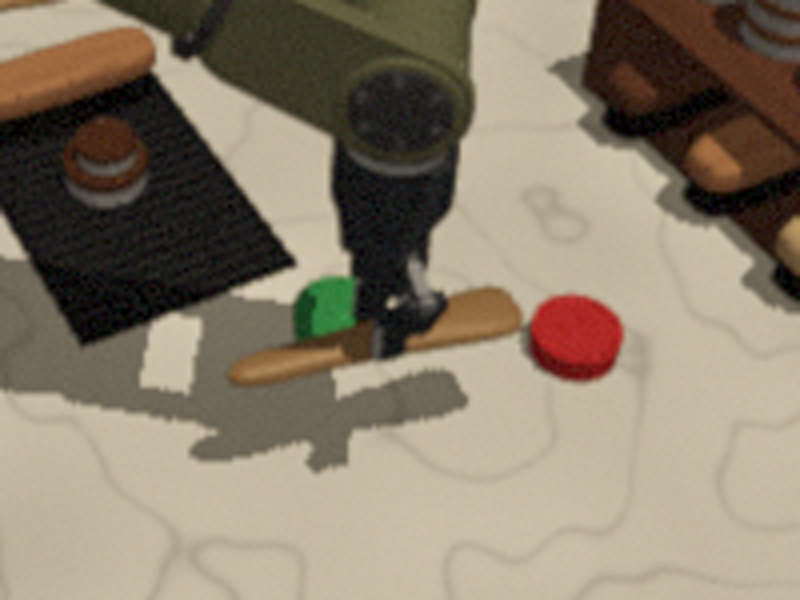

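The horn is held level at crop px (375,335), hollow side down. The stack and brush are still in place.

Request:
drive_tool(moves=[-0.025,-0.06,0,0,0,0,-1,-0.053,-0.13,0,0,0,0,-1,-0.053,-0.13,0,0,0,0,-1,-0.053,-0.13,0,0,0,0,-1,-0.053,-0.13,0,0,0,0,-1])

```text
clock: 27.8
ee_pos: [0.4798, -0.1212, 0.1085]
tcp_rot: [[0.99, -0.143, 0.001], [-0.143, -0.99, -0.0], [0.001, 0.0, -1.0]]
ft_force: [1.1, 0.5, 0.3]
gripper_width: 0.0278
gripper_force: 49.7
```

Request:
drive_tool(moves=[-0.035,-0.085,0,0,0,0,-1,-0.02,-0.055,0,0,0,-0.55,-1,0,0,0,0,0,-0.55,-1,0,0,0,0,0,0,-1,0,0,0,0,0,0,-1])

```text
clock: 28.3
ee_pos: [0.4702, -0.0789, 0.1083]
tcp_rot: [[1.0, 0.019, 0.0], [0.019, -1.0, -0.0], [0.0, 0.0, -1.0]]
ft_force: [-0.3, 0.2, -0.0]
gripper_width: 0.028
gripper_force: 49.7
```

```bash
python3 -c "
from h import *
rem(.4714,-.0788,.01,-88.75)"
```

```text
t 28.3 pos [ 0.4702 -0.0789  0.1083] yaw -88.93 shift [ 0.004 -0.     0.328] turn [ 0.   -0.   -0.02] w 0.028 F [-0.3  0.2 -0. ] 49.69699323177338 q5 1.31
```

Request:
drive_tool(moves=[0.004,0,0.1,0,0,-0.02,-1,0,0,0.12,0,0,0,-1,0,0,0.08,0,0,0,-1,0,0,0.025,0,0,0,-1,0,0,0.003,0,0,0,-1])

```text
clock: 28.8
ee_pos: [0.4712, -0.0789, 0.0094]
tcp_rot: [[1.0, 0.023, -0.001], [0.023, -1.0, 0.0], [-0.001, -0.0, -1.0]]
ft_force: [0.7, 0.0, -0.0]
gripper_width: 0.0278
gripper_force: 49.7
```

Request:
drive_tool(moves=[0,0,0.002,0,0,0,-1,0,0,0.002,0,0,0,-1,0,0,0,0,0,0,-1,0,0,0,0,0,0,-1,0,0,0,0,0,0,-1])

```text
clock: 29.3
ee_pos: [0.4714, -0.0787, 0.0087]
tcp_rot: [[1.0, 0.024, 0.0], [0.024, -1.0, -0.0], [0.0, 0.0, -1.0]]
ft_force: [0.4, 0.4, -1.4]
gripper_width: 0.0277
gripper_force: 49.7
```

```bash
python3 -c "
from h import *
rem(.4714,-.0788,.0078,-88.75)"
```

```text
t 29.3 pos [ 0.4714 -0.0787  0.0087] yaw -88.61 shift [-0.     0.     0.003] turn [ 0.   -0.    0.02] w 0.0277 F [ 0.4  0.4 -1.4] 49.69485819339752 q5 1.3
```

Request:
drive_tool(moves=[0,0,0.002,0,0,0,-1,0,0,0.001,0,0,0,-1,0,0,0,0,0,0,-1,0,0,0,0,0,0,-0.2,0,0,0,0,0,0,0.1])

```text
clock: 29.8
ee_pos: [0.4713, -0.0787, 0.0075]
tcp_rot: [[1.0, 0.024, 0.0], [0.024, -1.0, -0.0], [0.0, 0.0, -1.0]]
ft_force: [0.0, 0.5, 1.3]
gripper_width: 0.0463
gripper_force: 0.0
```

Request:
drive_tool(moves=[0,0,0,0,0,0,0.2,0,0,0,0,0,0,0.2,0,0,-0.06,0,0,0,0.2,0,0,-0.13,0,0,0,0.2,0,0,-0.15,0,0,0,0.2])

```text
clock: 30.3
ee_pos: [0.4704, -0.0785, 0.1098]
tcp_rot: [[1.0, 0.024, -0.003], [0.024, -1.0, 0.001], [-0.003, -0.001, -1.0]]
ft_force: [0.9, -0.0, 0.6]
gripper_width: 0.0514
gripper_force: 0.0
```

Request:
drive_tool(moves=[0,0.15,-0.05,0,0,0,0.2,0,0.15,0,0,0,0,0.2,0,0.15,0,0,0,0,0.2,0,0.15,0,0,0,0,0.2,0,0.15,0,0,0,0,0.2])

```text
clock: 30.8
ee_pos: [0.4765, -0.3054, 0.1245]
tcp_rot: [[1.0, 0.024, 0.0], [0.024, -1.0, -0.0], [0.0, 0.0, -1.0]]
ft_force: [0.5, 0.2, 0.8]
gripper_width: 0.0514
gripper_force: 0.0
```

Request:
drive_tool(moves=[0,0.15,0,0,0,0,0.2,0,0.1,0,0,0,0,0.2,0,0,0,0,0,0,0.2,0,0,0,0,0,0,0.2,0,0,0,0,0,0,0.2])

```text
clock: 31.3
ee_pos: [0.4787, -0.3777, 0.1243]
tcp_rot: [[1.0, 0.025, -0.0], [0.025, -1.0, 0.0], [-0.0, -0.0, -1.0]]
ft_force: [-0.4, 0.3, 0.1]
gripper_width: 0.0512
gripper_force: 0.0
```

```bash
python3 - <<'E'
from h import *
rem(.5,-.4,.15,-90)
d=get_image('top')
u,v=seg(d,300,205,335,285,sat(.38)); print("horn",len(u),rect(plane(d,u,v,.012)),axisfit(d,u,v,.012))
u,v=seg(d,198,210,250,272,sat(.5)); print("brush",rect(plane(d,u,v,.049)))
print("stack",lid(d,(250,225,290,265),.028,.4))
d0=np.load("top.npz")["p"].astype(int); 
cv2.imwrite('pics/t5.png',cv2.resize(d['pixels'][110:300,60:400],(800,447),interpolation=cv2.INTER_CUBIC))
E
```

```text
t 31.3 pos [ 0.4787 -0.3777  0.1243] yaw -88.57 shift [ 0.069  0.076 -0.086] turn [-0.    0.    0.17] w 0.0512 F [-0.4  0.3  0.1] 0.0 q5 0.82
horn 293 {'mean': array([ 0.4782, -0.0877]), 'mid': array([ 0.4713, -0.0883]), 'rectc': array([ 0.4714, -0.0898]), 'wh': array([0.0149, 0.1929]), 'recta': 89.96, 'ang': np.float64(-1.13)} {'ang': np.float64(-1.12), 'mid': (np.float64(0.4694), np.float64(-0.0876)), 'len': np.float64(0.1959)}
brush {'mean': array([0.4674, 0.1056]), 'mid': array([0.4685, 0.1056]), 'rectc': array([0.4685, 0.1058]), 'wh': array([0.1562, 0.0547]), 'recta': 1.1, 'ang': np.float64(1.32)}
stack (403, array([0.4681, 0.012 ]), array([0.0637, 0.0641]))
```

View pics/t5.png

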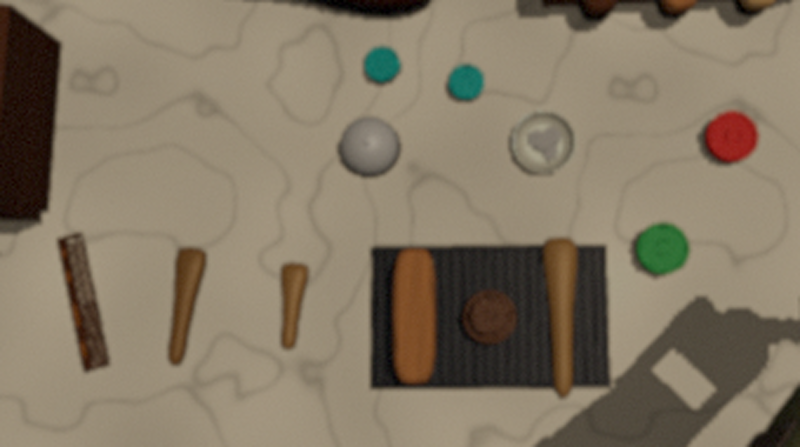

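Everything is in place and the other items haven't moved. The horn is at crop px (562,315); my horn box cut it off, so I'll measure it again.

```bash
python3 - <<'E'
from h import *
d=get_image('top')
for t in(.33,.4):
    u,v=seg(d,285,200,318,285,sat(t)); a=axisfit(d,u,v,.012); print("horn",len(u),u.min(),u.max(),rect(plane(d,u,v,.012)),a)
E
```

```text
horn 780 290.0 305.0 {'mean': array([ 0.4807, -0.0769]), 'mid': array([ 0.4699, -0.0768]), 'rectc': array([ 0.4699, -0.0753]), 'wh': array([0.1958, 0.0446]), 'recta': 0.17, 'ang': np.float64(1.27)} {'ang': np.float64(1.27), 'mid': (np.float64(0.468), np.float64(-0.0771)), 'len': np.float64(0.1988)}
horn 755 290.0 305.0 {'mean': array([ 0.4808, -0.0769]), 'mid': array([ 0.4699, -0.0768]), 'rectc': array([ 0.4699, -0.0753]), 'wh': array([0.1958, 0.0446]), 'recta': 0.17, 'ang': np.float64(1.31)} {'ang': np.float64(1.32), 'mid': (np.float64(0.468), np.float64(-0.0772)), 'len': np.float64(0.1988)}
```

```bash
python3 -c "
from station import workorder
print(workorder.close_job())"
```

```text
the job is handed in; nothing more can be done
None
```

The mat is set and the job handed in at about 31 s: big tin in the middle with the small tin centred on it, brush to the left and longest shoehorn to the right, each within about 2 mm of its spot by the top camera and straight along the ribs; nothing else was moved.

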